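# Lean a stop pin into a sprung bore and seat it

### The job

Take the blue-handled stop pin out of the rack and fit it in the bore of the aluminium stop block on the plywood jig: lean it over towards the brass sprung shoe, enter its foot edge-first and push the shoe back with that edge, then straighten the pin and slide it fully home, flange down on the block, and let go. Be gentle, never force or hammer the pin against the block or jig, and leave the other two pins in their rack.

Things in the scene. Friction and masses are not known exactly. Their poses are not given: they have to be found in the camera images.
- pin: Blue-handled stop pin, about 0.2 kg, upright in one of the rack's three holes (which one varies), its flange resting on the rack top. Origin: centre of the foot's flat underside, 10 mm above the table at the start; z up the pin. Round steel shank 20 mm in diameter from z 0 to 40 mm (foot rim slightly bevelled), round flange 32 mm in diameter from z 40 to 46 mm, handle above.
- handle (a point): Middle of the pin's square blue handle, 22 x 22 x 44 mm, 68 mm above the foot (handle z 46 to 90 mm); its faces are square to the pin's x and y axes.
- pin_black: A pin of the same shape with a black handle and a 16 mm shank, in the rack: to be left alone. Origin under the foot, as for the blue pin.
- pin_yellow: A pin of the same shape with a yellow handle and an 18 mm shank, in the rack: to be left alone. Origin under the foot, as for the blue pin.
- rack: Fixed light wooden rack block, 70 x 220 x 50 mm high, origin at the centre of its underside, with three 24 mm holes along its y axis at y -68, 0 and +68 mm.
- jig: Fixed plywood jig base 270 (x) x 180 (y) x 18 mm high, origin at the centre of its underside, z up; its yaw varies. The stop block stands at its middle. A wooden strip 48 mm high runs along its +y edge; a toggle clamp, 75 mm high, stands at its +x, -y corner, its red handle reaching 45 mm past the -y edge.
- track (a point): Point in the middle of the jig, 18 mm above the table, axes as the jig's: the middle of the track of the aluminium stop block, 100 (x) x 60 (y) x 46 mm high. The block was clamped by eye: its centre is anywhere within 20 mm of this point along the jig's x (not measured: feel or see it) and exactly in line with it in y. Clamped, it does not yield under 60 N.
- socket (a point): Point 46 mm above track, at the height of the block's level top and bore mouth (64 mm above the table). The upright bore is in the block's centre, so up to 20 mm from here along the jig's x. Bore 21.6 mm in diameter, 43 mm deep, mouth bevelled 1 mm. Pin home: flange on the block, pin origin 24 mm above the table.
- shoe_side (a point): Point 10.8 mm from socket to jig -x: the bore's wall on the shoe side if the block stood in mid track. There a brass shoe, 10 mm wide, flat, upright, its top 0.5 mm below the mouth, stands 5 mm into the bore: a gap of 16.6 mm is left, too narrow for the upright pin. Lean the pin's top 20 to 25 degrees to jig -x: its lowest edge, on the shoe side, fits the gap.
- shoe (a joint): How far the shoe is pushed back towards jig -x: 0 standing out 5 mm, 0.005 flush with the wall, 0.006 at its stop (m). Its spring pushes back with 2 N at 0, 6 N at 0.006. Pushed back by the pin's low edge, it yields until the shank meets the hard bore rim; then the pin can be straightened and slid down past it.
Not all that is in view belongs to the job. What is shaped like the pin but green is not meant. What is shaped like the rack but black is not meant.

How it is judged:
By the outcome, as a careful person would: the job done as asked, in the order asked, and still so for the second after the job is handed in, with the robot touching nothing.
It also fails if it takes over 72 s, if anything falls off the work surface, if the arm or the gripper's body presses on something with over 40 N, if the wrist force passes 120 N, or if a joint passes its speed limit or range.

### The arm

A 6-joint arm with a two-finger parallel gripper is mounted at the origin on the work surface. World frame = base frame: x ahead of the robot, y to its left, z up, the work surface at z = 0. Lengths are in m, angles in rad, forces in N, time in s.
With the tool pointing down it reaches from about 0.35 to 0.975 m from the base axis. Payload 4.9 kg.
Tool frame: the origin (TCP) lies midway between the tips of the shut fingers; the grasp point (between the pads) lies 19 mm behind it; z points along the fingers, y is the line along which they close (so a half turn about z gives the same grasp; the last joint's range is limited). The gripper opens to 85 mm and grips with 20 to 120 N. Pads are 22 mm wide; open, the fingers measure 114 mm over their backs; the gripper's body (76 mm by 85 mm) begins 54 mm behind the grasp point. The pads swing forward as they close: fully open they stand 13 mm farther back than shut.
Start: joints at [1.034, 0.053, 1.613, -0, 1.476, -0.119], TCP at [0.254, 0.571, 0.231] pointing down, gripper open.
Joint ranges: [-3.01, 3.01], [-1.01, 2.22], [0.06, 2.58], [-1.02, 4.17], [0.09, 2.62], [-3.14, 3.14]. Speed limits (rad/s): [2.57, 2.57, 3.14, 3.14, 3.14, 3.14].

### API

Orientations are given as a rotation vector (axis times angle).
In Python, from station import manip gives the robot as it stands. The module is installed in compiled form; this text tells all that it offers.
- The arm moves only by the shell command python3 -m handwheel 'ROWS' [FORCE]. ROWS is a JSON object of lists of equal length, an entry for each row: "xyz": the shift along the tool's x, y, z in m, a list of three; "turn": the turn, a rotation vector about the tool's x, y, z in degrees, a list of three; "gripper": the closure in counts, from 0 (fully open) to 255 (shut). In form: {"xyz": [[x, y, z], ...], "turn": [[wx, wy, wz], ...], "gripper": [gripper, ...]}. A call has 1 to 5 rows; each row shifts and turns the commanded pose from where the row before left it, along the tool's axes as they then stand; what a row does not reach is not made up. A row lasts 1/8 s, in which the tool goes at most 62.5 mm and 10.7 degrees, less where a joint would pass 70% of its speed; a pose out of reach is approached as far as the arm can. A call with a gripper value outside its range is refused whole. The fingers move at their own pace and stop on an object; FORCE is the grip in N (left out, the last holds). Time passes only in rows, so rows that do not move let the fingers close. It gives the time, the measured TCP pose, the force, the opening and the grip force at its end, in the units of the state.
- manip.sense(): the state, without advancing time (a new reading comes with each control period).
- manip.read_camera(name): name is "side" or "top" or "wrist"; returns the picture (400x640x3 uint8, red, green, blue); there is no depth.
- manip.camera_params(name): a dict with "K" (3x3 intrinsics, pixels), "dist_coeffs" ([k1, k2, p1, p2, k3] as OpenCV has them; the pictures are not rectified), "extrinsics" (4x4, takes a point from camera to world coordinates). Camera axes: x right, y up, looking along -z (the intrinsics and any distortion apply to the point x, -y, -z); pixel columns grow to the right and rows downward; lengths in m; the calibration is good to about 2 mm. A picture is of the moment at which its call begins: read the wrist's pose just before it. camera_params takes no time and is no camera call; for the wrist camera it gives the pose at the moment of the call.
- manip.job_done(): hands the job in; it is judged then, once.
The state is a dict: "t": time; "joint_pos": joint angles; "joint_velocities": joint speeds; "joint_efforts": joint torques, N m; "eef_pos": TCP position; "tcp_rot": TCP orientation; "ft_force": force on the tool from outside, world axes, zero at the start; "moment": the same for the moment, N m; "gripper_width": finger opening in m; "finger_force": force on a finger pad.
Only numpy, scipy, OpenCV 4.12 (cv2) and the standard library are available. Lean on these libraries where they do the work, as an engineer would, in place of code of your own. Each camera call takes 0.05 s, during which the arm holds its last target. There are 200 camera calls.

## Working session

There is one attempt and no reset: what is moved stays moved. The work goes in short steps, Python scripts to look and compute and a shell command to move; the robot and the scene stay as the last step left them, time stands still between calls to the robot, and variables do not carry over. Pictures are saved under pics/ and viewed, at most 10 in all, crops included, and the job is handed in when it is done.

```bash
mkdir -p pics
cat > h.py <<'E'
import numpy as np, cv2
from station import manip
from scipy.spatial.transform import Rotation as R
def cam(n):
    p=manip.camera_params(n); return np.array(p["K"],float),np.array(p["dist_coeffs"],float),np.array(p["extrinsics"],float)
def snap(n,f):
    c=cam(n); im=np.array(manip.read_camera(n)); cv2.imwrite(f"pics/{f}.png",im[:,:,::-1])
    np.savez(f"pics/{f}.npz",im=im,K=c[0],d=c[1],E=c[2]); return im,c
def load(f):
    z=np.load(f"pics/{f}.npz"); return z["im"],(z["K"],z["d"],z["E"])
def ray(c,uv):
    K,d,E=c; p=cv2.undistortPoints(np.array(uv,float).reshape(-1,1,2),K,d).reshape(-1,2)
    v=np.c_[p[:,0],-p[:,1],-np.ones(len(p))]@E[:3,:3].T
    return E[:3,3],v/np.linalg.norm(v,axis=1)[:,None]
def onplane(c,uv,z):
    o,v=ray(c,uv); return o+v*((z-o[2])/v[:,2])[:,None]
def tri(c1,u1,c2,u2):
    o,v=ray(c1,u1); p,w=ray(c2,u2); v=v[0];w=w[0]
    s=np.linalg.lstsq(np.c_[v,-w],p-o,rcond=None)[0]
    a=o+s[0]*v;b=p+s[1]*w; return (a+b)/2,np.linalg.norm(a-b)
def proj(c,P):
    K,d,E=c; q=(np.atleast_2d(P)-E[:3,3])@E[:3,:3]; q=q*[1,-1,-1]
    return cv2.projectPoints(q,np.zeros(3),np.zeros(3),K,d)[0].reshape(-1,2)
E
python3 - <<'E'
from h import *
for n in("top","side"):
    im,c=snap(n,n+"0"); print(n,c[2][:3,3].round(3),c[0][0,0])
s=manip.sense();print(s)
a=cv2.imread("pics/top0.png");b=cv2.imread("pics/side0.png")
E
```

```text
top [ 0.296 -0.052  0.816] 401.40866045001275
side [ 0.128 -0.692  0.847] 492.81648584472816
{'t': 0.1, 'joint_pos': array([ 1.03401539e+00,  5.33298953e-02,  1.61415868e+00, -2.87756487e-05,
        1.47601800e+00, -1.19003827e-01]), 'joint_velocities': array([-7.22493981e-05, -1.14187912e-03, -1.09175671e-03, -1.90072860e-03,
       -1.21933075e-03, -1.96002240e-05]), 'joint_efforts': array([-7.73997954e-06, -3.94904816e+01, -3.71363211e+01, -1.15443145e-04,
        3.98385571e-03, -2.08027848e-05]), 'eef_pos': array([0.25329645, 0.57074784, 0.23016056]), 'tcp_rot': array([-6.51353997e-01, -3.07272389e+00,  2.86016180e-03]), 'ft_force': array([ 1.0668908 ,  0.05632843, -0.49495474]), 'moment': array([ 0.04499105, -0.02666304, -0.01212334]), 'finger_force': 0.0, 'gripper_width': 0.0856321006878162}
```

View pics/top0.png

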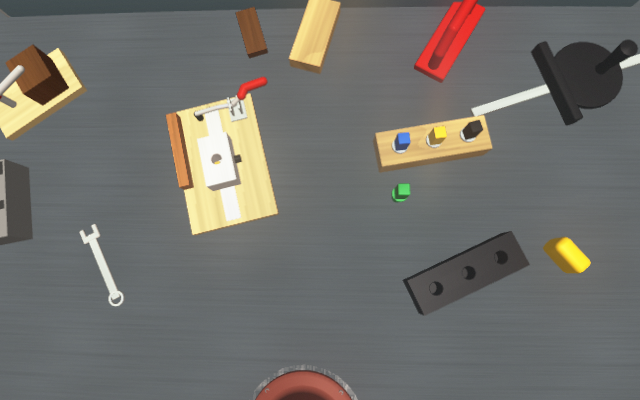

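View pics/side0.png

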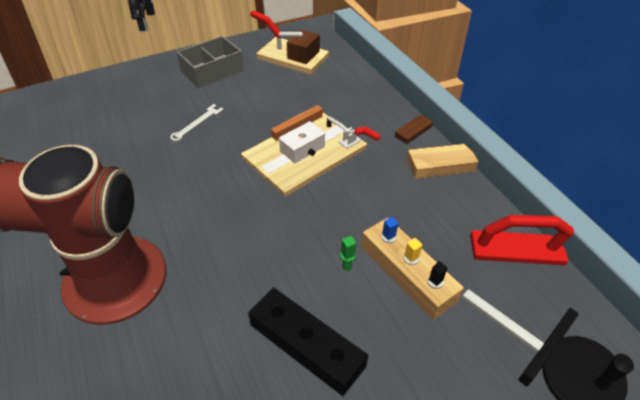

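Top view: blue pin at (402,142), in the rack's left-hand hole; yellow (438,134), black (472,128); green decoy (402,192) stands outside on the table, and the black rack (467,272) is not meant. The jig's block is at (217,160), strip to its left (+y), clamp upper right (+x, -y). So jig +x points up the image and the shoe is on the lower, robot side. I'll confirm in one enlarged crop.

Run:
```python
from h import *
t,ct=load("top0"); s,cs=load("side0")
A=cv2.resize(t[90:235,165:280],None,fx=4,fy=4,interpolation=2)[:580,:400]
A=cv2.resize(t[95:225,165:280],(460,520),interpolation=2)
B=cv2.resize(t[105:205,370:455],(340,400),interpolation=2); B=cv2.copyMakeBorder(B,0,120,0,0,0)
cv2.imwrite("pics/crop1.png",np.hstack([A,B])[:,:,::-1])
def blue(im,box):
    x0,y0,x1,y1=box; h=cv2.cvtColor(im,cv2.COLOR_RGB2HSV)[y0:y1,x0:x1]
    m=cv2.inRange(h,(105,120,60),(125,255,255)); c=max(cv2.findContours(m,0,1)[0],key=cv2.contourArea)
    M=cv2.moments(c); print(cv2.contourArea(c),cv2.boundingRect(c)); return [M['m10']/M['m00']+x0,M['m01']/M['m00']+y0]
b1=blue(t,(380,110,430,170)); b2=blue(s,(370,205,410,250)); print(b1,b2,tri(ct,b1,cs,b2))
# rack top, wood contour & jig contour & block
h=cv2.cvtColor(t,cv2.COLOR_RGB2HSV)
for nm,box,lo,hi,z in(("block",(185,110,250,200),(0,0,170),(180,40,255),.064),("rack",(365,105,500,180),(8,40,150),(30,255,255),.05),("jig",(160,85,285,240),(15,40,150),(35,255,255),.018)):
    x0,y0,x1,y1=box; m=cv2.inRange(h[y0:y1,x0:x1],lo,hi); c=max(cv2.findContours(m,0,1)[0],key=cv2.contourArea)
    r=cv2.boxPoints(cv2.minAreaRect(c))+[x0,y0]; P=onplane(ct,r,z); print(nm,r.round(1).tolist(),P[:,:2].round(4).tolist())
# bore
g=cv2.cvtColor(t,cv2.COLOR_RGB2GRAY)[148:168,206:228]; print(g)
```

```text
100.0 (18, 23, 12, 11)
207.0 (13, 12, 16, 22)
[403.48, 138.12] [390.10305958132045, 227.31884057971016] (array([ 0.54076343, -0.1871976 ,  0.08756531]), np.float64(0.003783248923904068))
block [[190.0, 112.1], [220.7, 105.6], [236.7, 180.1], [206.0, 186.6]] [[0.6073, 0.2336], [0.6207, 0.1714], [0.4666, 0.1314], [0.4534, 0.1912]]
rack [[374.5, 132.1], [486.4, 113.4], [492.2, 148.1], [380.3, 166.8]] [[0.5681, -0.1378], [0.607, -0.361], [0.5349, -0.3673], [0.4968, -0.1479]]
jig [[163.3, 112.6], [250.2, 92.5], [278.5, 214.9], [191.7, 235.0]] [[0.6259, 0.3099], [0.6698, 0.1225], [0.4053, 0.0539], [0.3631, 0.2295]]
[[249 250 250 250 251 250 250 249 250 250 250 249 249 249 250 250 249 250
  250 250 250 249]
 [249 250 250 250 251 250 250 250 249 251 250 249 250 249 250 250 249 250
  250 250 250 249]
 [249 250 250 250 250 251 250 250 250 250 250 249 250 249 249 250 249 250
  250 250 250 250]
 [249 250 250 250 251 251 250 250 250 250 250 249 250 249 250 250 249 249
  250 250 250 250]
 [249 250 250 250 250 251 250 250 250 250 250 249 250 249 249 250 249 249
  250 250 250 250]
 [249 249 250 250 
[... 677 characters left out ...]
3 143 162 215 238 240 246 250
  249 250 250 250]
 [250 250 250 250 248 224 139 141 142 153 172 185 208 216 229 246 249 249
  249 249 250 250]
 [251 250 250 250 250 242 171 138 165 203 206 211 216 208 222 249 249 249
  249 249 250 250]
 [251 250 250 250 251 250 238 192 181 214 213 214 222 235 246 250 249 249
  249 249 249 250]
 [251 251 250 250 251 251 250 244 240 238 236 243 247 248 249 250 248 249
  249 248 249 249]
 [251 251 250 250 250 250 251 250 250 249 248 249 250 249 249 249 249 249
  249 248 249 249]
 [250 251 250 250 250 251 250 250 250 250 250 250 250 249 249 249 249 249
  249 249 249 250]
 [250 251 250 250 250 251 251 250 250 250 250 250 250 250 248 249 249 249
  249 249 248 249]]
```

View pics/crop1.png

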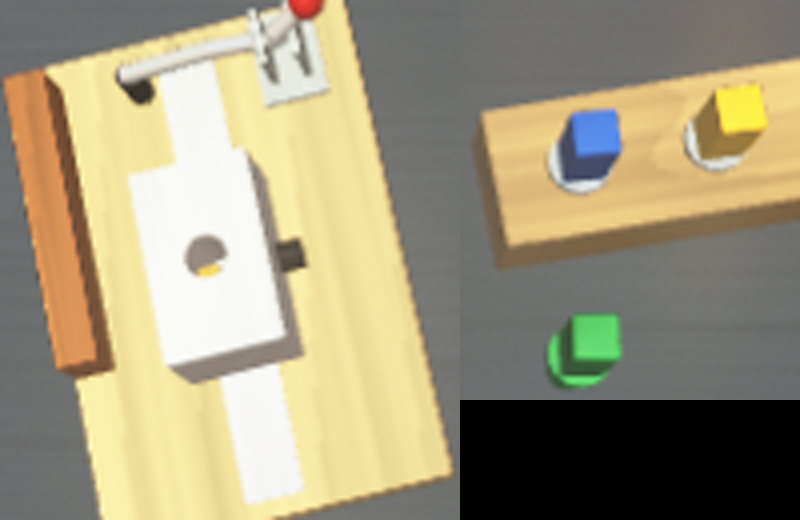

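The crop confirms the pin: blue handle in the rack's left hole. The bore is at about (216,158), with the brass shoe on its lower (jig -x) side.

```bash
cat >> h.py <<'E'
def Rt(yaw,lean=0,axyaw=None):
    "tool down, tool y along world yaw (deg); then lean deg about horizontal axis at axyaw (deg)"
    y=np.array([np.cos(np.radians(yaw)),np.sin(np.radians(yaw)),0]); z=np.array([0,0,-1.]); M=np.c_[np.cross(y,z),y,z]
    if lean: a=np.radians(axyaw); M=R.from_rotvec(np.radians(lean)*np.array([np.cos(a),np.sin(a),0])).as_matrix()@M
    return M
def go(p,M,s=None):
    s=s or manip.sense(); C=R.from_rotvec(s["tcp_rot"]).as_matrix()
    print("pos",s["eef_pos"].round(4),"shift mm (tool now)",(C.T@(np.array(p)-s["eef_pos"])*1000).round(1),"turn deg",np.degrees(R.from_matrix(C.T@M).as_rotvec()).round(2))
E
python3 - <<'E'
from h import *
t,ct=load("top0"); s,cs=load("side0")
print("handle@.1",onplane(ct,[[403.5,138.1]],.1), "bore",onplane(ct,[[216.3,158.7]],.064))
sm=cv2.inRange(cv2.cvtColor(s,cv2.COLOR_RGB2GRAY)[125:145,290:315],0,150); print(s[128:142,294:312].mean(2).astype(int))
C=R.from_rotvec(manip.sense()["tcp_rot"]).as_matrix(); print(C.round(3))
print("wristcam in tool",(C.T@(cam("wrist")[2][:3,3]-manip.sense()["eef_pos"])).round(3),(C.T@cam("wrist")[2][:3,:3]).round(2))
for yw in(10,190): go([0.53,-0.18,0.23],Rt(yw))
E
```

```text
handle@.1 [[ 0.5385372  -0.18545409  0.1       ]] bore [[0.50963865 0.17394957 0.064     ]]
[[107 140 178 210 230 237 241 242 242 242 242 243 243 243 243 243 243 243]
 [180 210 231 238 241 242 242 243 242 242 242 243 243 244 244 244 244 243]
 [232 239 241 243 242 243 243 243 243 243 244 243 244 244 244 244 243 243]
 [243 243 243 244 243 243 242 242 242 242 243 243 244 243 244 243 243 243]
 [243 243 244 243 242 239 235 233 231 231 235 240 242 243 243 243 243 242]
 [244 244 244 242 234 221 201 198 188 188 204 224 237 242 243 242 243 242]
 [244 244 244 238 210 174 159 158 155 152 158 180 222 239 243 242 242 242]
 [244 244 243 232 188 158 155 148 150 144 140 151 201 235 242 242 242 242]
 [244 244 242 233 203 181 167 157 152 149 148 165 212 237 242 242 243 243]
 [243 243 243 240 227 212 191 175 173 178 185 210 233 241 243 243 243 243]
 [243 243 243 243 240 232 219 212 216 222 226 236 241 243 244 243 243 242]
 [242 242 243 242 242 240 237 237 238 239 240 242 243 243 243 242 241 237]
 [242 242 241 241 241 241 241 242 242 242 242 243 243 242 240 237 229 215]
 [241 241 241 241 240 241 241 242 242 243 243 242 240 238 230 214 190 166]]
[[-0.914  0.406 -0.001]
 [ 0.406  0.914 -0.002]
 [ 0.    -0.002 -1.   ]]
wristcam in tool [ 0.073 -0.001 -0.143] [[ 0.    0.96  0.29]
 [ 1.   -0.   -0.  ]
 [-0.    0.29 -0.96]]
pos [0.2533 0.5707 0.2302] shift mm (tool now) [-557.5 -573.9    1.1] turn deg [-1.100e-01  4.000e-02  5.606e+01]
pos [0.2533 0.5707 0.2302] shift mm (tool now) [-557.5 -573.9    1.1] turn deg [-5.0000e-02 -1.2000e-01 -1.2394e+02]
```

```bash
python3 -m handwheel '{"xyz":[[-0.043,-0.044,0],[-0.043,-0.044,0],[-0.043,-0.044,0],[-0.043,-0.044,0],[-0.043,-0.044,0]],"turn":[[0,0,0],[0,0,0],[0,0,0],[0,0,0],[0,0,0]],"gripper":[0,0,0,0,0]}'
python3 -m handwheel '{"xyz":[[-0.043,-0.044,0],[-0.043,-0.044,0],[-0.043,-0.044,0],[-0.043,-0.044,0],[-0.043,-0.044,0]],"turn":[[0,0,0],[0,0,0],[0,0,0],[0,0,0],[0,0,0]],"gripper":[0,0,0,0,0]}'
python3 -m handwheel '{"xyz":[[-0.043,-0.044,0],[-0.043,-0.044,0],[-0.041,-0.046,0],[0,0,0],[0,0,0]],"turn":[[0,0,0],[0,0,0],[0,0,0],[0,0,9.5],[0,0,9.5]],"gripper":[0,0,0,100,100]}'
python3 -m handwheel '{"xyz":[[0,0,0],[0,0,0],[0,0,0],[0,0,0],[0,0,0]],"turn":[[0,0,9.5],[0,0,9.5],[0,0,9],[0,0,9],[0,0,0]],"gripper":[100,100,100,100,100]}'
python3 - <<'E'
from h import *
im,c=snap("wrist","w1"); go([.5385,-.1855,.23],Rt(10)); print(manip.sense()["t"])
print(proj(c,[.5385,-.1855,.1]))
E
```

```text
t: 0.72
eef_pos: [0.3609, 0.281, 0.2309]
tcp_rot: [0.651, 3.074, -0.0]
ft_force: [0.3, -1.0, 0.3]
gripper_width: 0.0853
finger_force: 0.0
t: 1.35
eef_pos: [0.4682, -0.0074, 0.2311]
tcp_rot: [0.652, 3.073, 0.0]
ft_force: [0.8, 0.4, 0.9]
gripper_width: 0.0854
finger_force: 0.0
t: 1.98
eef_pos: [0.5294, -0.1803, 0.2303]
tcp_rot: [-1.16, -2.918, -0.0]
ft_force: [0.4, 0.3, 0.1]
gripper_width: 0.0526
finger_force: 0.0
t: 2.6
eef_pos: [0.5295, -0.1792, 0.2307]
tcp_rot: [-2.015, -2.409, 0.0]
ft_force: [-0.3, 0.2, -0.7]
gripper_width: 0.0522
finger_force: 0.0
pos [ 0.5295 -0.1793  0.2308] shift mm (tool now) [-7.7  7.7  0.8] turn deg [-0.04 -0.03  0.21]
2.65
[[334.55943729 200.21440787]]
```

View pics/w1.png

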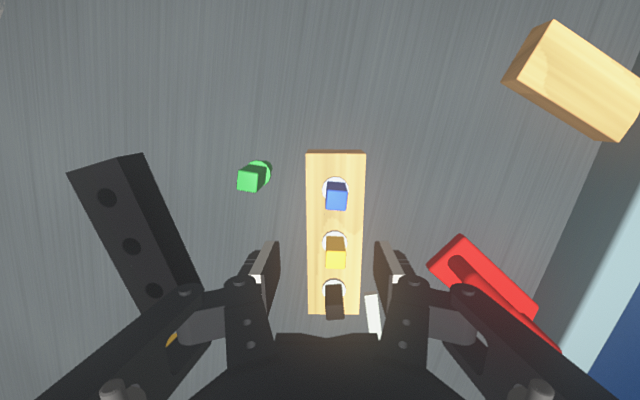

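Wrist view: blue handle at (336,196) between the fingers' lines, rack aligned with the image's vertical, yellow (336,252) and black (334,298) beyond.

Run:
```python
from h import *
im,c=load("w1"); t,ct=load("top0")
h=cv2.cvtColor(im,cv2.COLOR_RGB2HSV); m=cv2.inRange(h,(100,100,40),(130,255,255)); m[:, :300]=0; m[:,370:]=0; m[:170]=0;m[225:]=0
ys,xs=np.nonzero(m); print(xs.min(),xs.max(),ys.min(),ys.max())
print(h[180:212:1,336,2]); print(h[180:212:1,336,1])
v=h[:,:,2].copy(); v[m==0]=0; th=(np.percentile(v[m>0],20)+np.percentile(v[m>0],90))/2; print("th",th)
mt=(v>th).astype(np.uint8); k=max(cv2.findContours(mt,0,1)[0],key=cv2.contourArea); r=cv2.minAreaRect(k); print(r)
print("tri",tri(c,[r[0]],ct,[[403.5,138.1]]))
B=cv2.boxPoints(r); P=onplane(c,B,.1); print(P[:,:2].round(4), onplane(c,[r[0]],.1))
d=P-np.roll(P,1,0); print("edges",np.hypot(d[:,0],d[:,1]).round(4),np.degrees(np.arctan2(d[:,1],d[:,0])).round(1))
# rack edges
w=cv2.inRange(h,(8,40,120),(30,255,255)); w[:,:295]=0;w[:,372:]=0;w[:145]=0;w[235:]=0
pl=[[np.nonzero(w[y])[0].min(),y] for y in range(165,230,4)];pr=[[np.nonzero(w[y])[0].max(),y] for y in range(165,230,4)]
for q in(pl,pr):
    X=onplane(c,q,.05); f=np.polyfit(X[:,1],X[:,0],1); print("rack edge slope deg",np.degrees(np.arctan(-f[0])).round(2),"x at y=-.185",np.polyval(f,-.185))
```

```text
326 346 189 210
[251 236 149 123 127 129 129 129 125 127 201 245 247 246 245 245 245 245
 245 245 245 245 245 245 245 245 245 245 247 246 227 247]
[  2  22  65  70  66  67  65  67  61  70 123 129 117 115 114 116 116 114
 114 114 114 116 116 116 117 116 118 118 122 122  28  87]
th 246.0
((335.9199523925781, 200.05999755859375), (18.24335479736328, 18.24335479736328), 8.13010311126709)
tri (array([ 0.54025637, -0.18643835,  0.0949979 ]), np.float64(0.00011151407011253514))
[[ 0.5309 -0.1951]
 [ 0.5301 -0.1758]
 [ 0.5486 -0.1752]
 [ 0.5498 -0.1946]] [[ 0.53983827 -0.18509207  0.1       ]]
edges [0.0189 0.0194 0.0185 0.0194] [-178.3   92.4    1.8  -86.5]
rack edge slope deg 10.21 x at y=-.185 0.5043468482418133
rack edge slope deg 10.07 x at y=-.185 0.5757810412963084
```

```bash
python3 -m handwheel '{"xyz":[[-0.008,0.009,0.025],[0,0,0.045],[0,0,0]],"turn":[[0,0,0],[0,0,0],[0,0,0]],"gripper":[100,100,100]}'
python3 - <<'E'
from h import *
im,c=snap("wrist","w2"); t,ct=load("top0"); go([.540,-.186,.063],Rt(5))
h=cv2.cvtColor(im,cv2.COLOR_RGB2HSV); m=cv2.inRange(h,(100,90,150),(130,255,255)); u=proj(c,[.54,-.186,.1])[0]; print(u)
k=max(cv2.findContours(m,0,1)[0],key=lambda k:cv2.contourArea(k) if abs(cv2.moments(k)['m10']/(cv2.moments(k)['m00']+1e-9)-u[0])<40 else 0); r=cv2.minAreaRect(k); print(r,cv2.contourArea(k))
x,y,w,hh=cv2.boundingRect(k); print(x,y,w,hh)
P=onplane(c,cv2.boxPoints(r),.1); d=P-np.roll(P,1,0); print(P.mean(0),np.hypot(d[:,0],d[:,1]).round(4),np.degrees(np.arctan2(d[:,1],d[:,0])).round(1))
print("tri",tri(c,[r[0]],ct,[[403.5,138.1]]))
cv2.imwrite("pics/w2c.png",cv2.resize(im[int(u[1])-60:int(u[1])+60,int(u[0])-80:int(u[0])+80],(640,480),interpolation=2)[:,:,::-1])
E
```

```text
t: 3.02
eef_pos: [0.5372, -0.1844, 0.1567]
tcp_rot: [-2.01, -2.402, 0.003]
ft_force: [-0.9, -0.5, 0.7]
gripper_width: 0.0517
finger_force: 0.0
pos [ 0.5388 -0.1851  0.1597] shift mm (tool now) [-1.3  1.3 96.7] turn deg [-0.2  -0.14  5.14]
[330.93387559 220.71645618]
((331.0620422363281, 218.7552032470703), (27.32196617126465, 26.076284408569336), 4.763641834259033) 659.5
317 205 29 28
[ 0.53983361 -0.18457105  0.1       ] [0.0211 0.021  0.0205 0.0211] [-174.8   95.2    5.3  -83.2]
tri (array([ 0.54025178, -0.18634751,  0.09477307]), np.float64(0.00018498385686548699))
```

View pics/w2c.png

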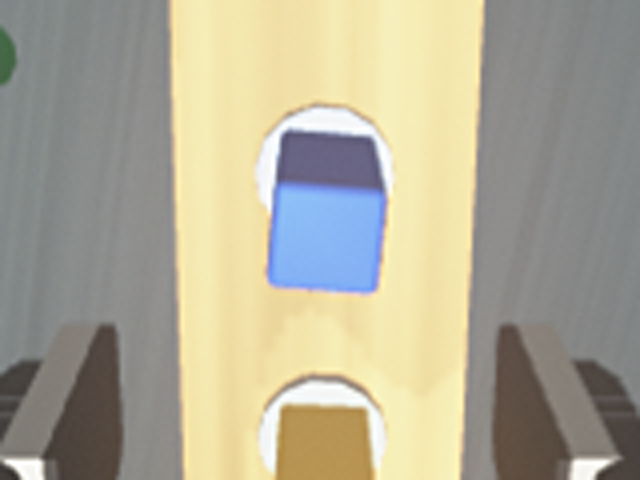

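The handle's top is at (331,219), turned about 6°, with the fingers to either side of it.

```bash
python3 -m handwheel '{"xyz":[[-0.001,0.001,0.025],[0,0,0.030],[0,0,0.025],[0,0,0.013],[0,0,0.003]],"turn":[[0,0,4],[0,0,0],[0,0,0],[0,0,0],[0,0,0]],"gripper":[100,100,100,100,100]}' 80
python3 -m handwheel '{"xyz":[[0,0,0],[0,0,0],[0,0,0],[0,0,0],[0,0,0]],"turn":[[0,0,0],[0,0,0],[0,0,0],[0,0,0],[0,0,0]],"gripper":[100,255,255,255,255]}' 80
```

```text
t: 3.7
eef_pos: [0.5417, -0.1868, 0.0661]
tcp_rot: [2.1, 2.336, 0.0]
ft_force: [0.1, -0.8, 1.0]
gripper_width: 0.0519
finger_force: 0.0
t: 4.32
eef_pos: [0.542, -0.187, 0.0665]
tcp_rot: [2.1, 2.334, 0.001]
ft_force: [-1.3, -0.8, 6.2]
gripper_width: 0.0208
finger_force: 79.0
```

```bash
python3 -m handwheel '{"xyz":[[0,0,-0.010],[0,0,-0.020],[0,0,-0.025],[0,0,-0.035],[0,0,-0.030]],"turn":[[0,0,0],[0,0,0],[0,0,0],[0,0,0],[0,0,0]],"gripper":[255,255,255,255,255]}'
python3 -m handwheel '{"xyz":[[0,0,0]],"turn":[[0,0,0]],"gripper":[255]}'
python3 - <<'E'
from h import *
s=manip.sense(); print(s["moment"])
# jig: shift so that TCP is above bore approach; just compute upright over bore
go([.5096,.1740,.190],Rt(14.4))
E
```

```text
t: 4.95
eef_pos: [0.5412, -0.1864, 0.1876]
tcp_rot: [2.1, 2.335, 0.0]
ft_force: [-0.1, 0.2, -1.9]
gripper_width: 0.021
finger_force: 78.6
t: 5.08
eef_pos: [0.5429, -0.1873, 0.1895]
tcp_rot: [2.096, 2.331, 0.003]
ft_force: [0.2, -0.6, -1.8]
gripper_width: 0.021
finger_force: 78.7
[-0.02018713 -0.01269844  0.06687504]
pos [ 0.5429 -0.1873  0.1895] shift mm (tool now) [362.8   5.   -1.8] turn deg [ 0.32  0.24 -8.33]
```

```bash
python3 -m handwheel '{"xyz":[[0.035,0,0],[0.055,0,0],[0.055,0,0],[0.055,0,0],[0.055,0,0]],"turn":[[0,0,0],[0,0,0],[0,0,0],[0,0,0],[0,0,0]],"gripper":[255,255,255,255,255]}'
python3 -m handwheel '{"xyz":[[0.035,0,0],[0.010,0.005,0],[0,0,0],[0,0,0]],"turn":[[0,0,0],[0,0,-8.3],[0,0,0],[0,0,0]],"gripper":[255,255,255,255]}'
python3 - <<'E'
from h import *
im,c=snap("wrist","w3"); go([.5096,.1740,.190],Rt(14.4)); print(proj(c,[.5096,.174,.064]))
E
```

```text
t: 5.7
eef_pos: [0.5128, 0.0687, 0.1835]
tcp_rot: [-2.1, -2.334, 0.003]
ft_force: [1.6, -0.1, -2.1]
gripper_width: 0.0209
finger_force: 78.6
t: 6.2
eef_pos: [0.5139, 0.1118, 0.1843]
tcp_rot: [-1.929, -2.478, 0.002]
ft_force: [1.0, -0.3, -2.6]
gripper_width: 0.021
finger_force: 78.7
pos [0.5141 0.1116 0.1846] shift mm (tool now) [61.6 11.  -5.4] turn deg [-0.08 -0.   -0.18]
[[339.45311041 131.10034367]]
```

View pics/w3.png

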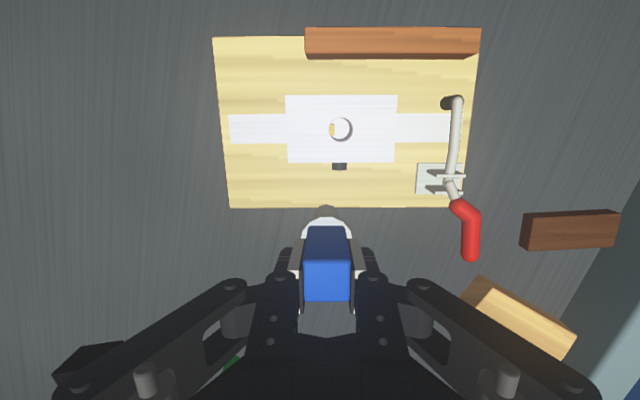

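The bore mouth is at about (340,129) with the brass shoe on its left at (332,129). The held pin's foot shows at (325,208).

Run:
```python
from h import *
im,c=load("w3"); t,ct=load("top0")
def bore(im,u,g=14):
    x0,y0=int(u[0])-g,int(u[1])-g; p=im[y0:y0+2*g,x0:x0+2*g]; sm=p.astype(int)
    m=((sm.max(2)-sm.min(2)>35)|(sm.mean(2)<215)).astype(np.uint8)
    m=cv2.morphologyEx(m,3,np.ones((5,5)))
    k=max(cv2.findContours(m,0,1)[0],key=cv2.contourArea); return m,[cv2.fitEllipse(k),cv2.minEnclosingCircle(k),cv2.boundingRect(k)],(x0,y0)
m,r,o=bore(im,(340,129)); print(r,o); print(im[115:144,326:356].mean(2).astype(int)[::2])
yl=((im[:,:,0].astype(int)-im[:,:,2])>60)[115:144,326:356]; ys,xs=np.nonzero(yl); print("brass cols",xs.min()+326,xs.max()+326,ys.min()+115,ys.max()+115)
# block outline corners
b=cv2.inRange(cv2.cvtColor(im,cv2.COLOR_RGB2HSV),(0,0,215),(180,25,255))[90:168,280:402]
cols=np.nonzero(b[10:20].mean(0)>127)[0]; cols2=np.nonzero(b[57:67].mean(0)>127)[0]; print("block x",cols.min()+280,cols.max()+280,cols2.min()+280,cols2.max()+280)
rows=np.nonzero(b[:,80:100].mean(1)>127)[0]; print("rows",rows.min()+90,rows.max()+90)
P=onplane(c,[[cols.min()+280,105],[cols.max()+281,105],[cols2.min()+280,152],[cols2.max()+281,152]],.064); print(P[:,:2].round(4),P.mean(0),np.linalg.norm(P[0]-P[1]),np.degrees(np.arctan2(*(P[1]-P[0])[1::-1])))
print("tri bore",tri(c,[[340.7,128.7]],ct,[[216.3,158.7]]),onplane(c,[[340.7,128.7]],.064))
```

```text
[((15.190953254699707, 14.408533096313477), (22.410480499267578, 24.347946166992188), 12.777364730834961), ((14.5, 13.94444465637207), 14.166875839233398), (3, 0, 25, 28)] (326, 115)
[[241 241 241 241 241 241 241 242 241 241 242 242 242 241 242 241 242 242
  242 242 242 241 241 241 241 241 241 241 241 241]
 [242 242 242 242 242 242 242 243 242 240 237 235 232 230 224 217 215 212
  220 234 242 243 244 243 242 242 242 242 242 242]
 [241 242 241 242 242 241 238 231 230 238 240 242 242 242 242 243 243 236
  215 171 162 197 227 240 243 242 242 241 242 241]
 [242 242 242 243 242 234 231 240 243 243 242 242 242 242 242 242 242 243
  244 245 226 167 148 184 226 242 243 242 242 241]
 [242 242 243 241 218 214 224 227 233 242 241 241 241 241 241 241 241 241
  241 242 244 243 196 137 155 213 241 244 243 242]
 [242 242 242 223 196 193 193 193 216 242 241 239 240 240 239 240 240 240
  240 240 241 244 240 156 134 163 224 240 243 242]
 [242 242 237 202 193 195 195 194 215 242 240 239 239 239 239 239 239 239
  239 239 240 242 242 190 136 139 184 236 244 242]
 [241 241 231 197 195 196 196 195 217 244 
[... 591 characters left out ...]
0 240 240 241 242 235 214 163 140 136 142 155 152 141 140 134 135
  132 136 143 173 215 236 242 241 240 240 240 240]
 [239 240 240 240 240 240 241 242 239 234 221 202 190 188 176 179 192 197
  211 225 239 241 242 241 240 240 240 240 240 240]
 [241 241 241 241 241 241 241 241 242 242 243 243 242 243 242 242 242 243
  243 243 242 242 242 242 242 242 242 241 242 242]]
brass cols 329 333 124 134
block x 285 396 287 394
rows 95 162
[[0.4565 0.184 ]
 [0.5537 0.2088]
 [0.4669 0.1435]
 [0.565  0.1685]] [0.51050791 0.17621896 0.064     ] 0.10031881700205388 14.321617949293763
tri bore (array([0.51087113, 0.17595054, 0.05824788]), np.float64(0.0009709102434668714)) [[0.51015188 0.17634608 0.064     ]]
```

Run:
```python
from h import *
im,c=load("w3"); p=np.array([.5141,.1116,.1846]); M=R.from_rotvec([-1.929,-2.478,.002]).as_matrix()
T=lambda q: p+np.atleast_2d(q)@M.T
a=np.linspace(0,2*np.pi,73)
foot=np.c_[.010*np.cos(a),.010*np.sin(a),0*a+.0565]; fl=np.c_[.016*np.cos(a),.016*np.sin(a),0*a+.0165]
for n,q in(("foot",foot),("flangebot",fl),("flangetop",fl-[0,0,.006])):
    u=proj(c,T(q)); print(n,"rowmin",u[:,1].min().round(1),"cols",u[:,0].min().round(1),u[:,0].max().round(1),"rowmax",u[:,1].max().round(1))
h=.011; print("handle top",proj(c,T([[h,h,-.0335],[h,-h,-.0335],[-h,-h,-.0335],[-h,h,-.0335]])).round(1).tolist(), "bottom+x",proj(c,T([[h,h,.0105],[h,-h,.0105]])).round(1).tolist())
hv=cv2.cvtColor(im,cv2.COLOR_RGB2HSV); m=cv2.inRange(hv,(100,90,40),(130,255,255)); m[:215]=0
k=max(cv2.findContours(m,0,1)[0],key=cv2.contourArea); print(cv2.boundingRect(k)); print(hv[222:306:2,326,2])
print(im[200:234,326].mean(1).astype(int)); print(im[212,305:345].mean(1).astype(int)); print(im[209,305:345].mean(1).astype(int)); print(im[226,290:362].mean(1).astype(int))
```

```text
foot rowmin 205.7 cols 314.3 340.7 rowmax 230.5
flangebot rowmin 216.1 cols 302.1 353.6 rowmax 263.4
flangetop rowmin 219.5 cols 301.2 354.5 rowmax 268.3
handle top [[353.8, 265.2], [303.5, 265.2], [304.6, 307.6], [352.3, 307.6]] bottom+x [[346.6, 227.5], [309.3, 227.5]]
(302, 227, 50, 75)
[224 232 119 104 103 105 103 103 103 104 103 103 104 103 103 103 102 103
 104 151 190 217 219 219 218 218 217 218 218 217 216 217 216 217 215 215
 214 214 214 205 114 109]
[205 205 203 193 149 113 113 116 115 116 116 117 114 114 111 107 124 205
 230 227 223 220 220 222 229 179  99  79  84  81  82  83  82  81]
[115 114 114 115 117 118 119 119 117 112 109 111 112 111 114 113 113 114
 114 115 116 114 115 114 114 112 114 114 113 112 111 112 110 113 119 119
 115 116 116 116]
[115 113 113 115 114 116 117 118 116 116 112 111 109 110 113 113 115 114
 114 117 116 116 117 115 114 114 113 114 113 110 111 112 116 116 117 117
 116 117 116 117]
[112 113 113 111 110 110 112 114 114 113 112 111 109 104 103 130 191 226
 203 142 114  98  98  99  98  98  98  99  98  99  99  98 100  99  97  98
  99  98  98  99  99  99 100  98  98 100  98  98  99  98  98  97 109 155
 203 231 205 147 104 107 110 113 110 111 112 112 111 113 111 111 111 110]
```

Run:
```python
from h import *
from scipy.optimize import least_squares
im,c=load("w3"); p=np.array([.5141,.1116,.1846]); M=R.from_rotvec([-1.929,-2.478,.002]).as_matrix()
h=.011; q=np.array([[.010,0,.0565],[.016,0,.0165],[h,0,.0105],[h,0,-.0335],[-h,0,-.0335]]); v=[204.3,216.5,226,260.5,301.5]
f=lambda d:proj(c,p+(q+[d[0],0,d[1]])@M.T)[:,1]-v
s=least_squares(f,[0,0]); print("dx,dz mm",s.x*1000,s.fun.round(1))
dz=s.x[1]; o=proj(c,p+np.array([[0,0,-.0335+dz],[0,.005,-.0335+dz]])@M.T)[:,0]; print("dy mm",(327-o[0])/(o[1]-o[0])*5)
print("bore",onplane(c,[[340.4,129.5]],.064))
```

```text
dx,dz mm [-2.00737414  7.39034801] [ 1.  -1.3  0.1  0.5 -0.2]
dy mm -0.6676347051669861
bore [[0.51007075 0.17559147 0.064     ]]
```

```bash
cat >> h.py <<'E'
YAW=14.3; B=np.array([.5101,.1752,.064]); GX,GY,GZ=.0012,0.,.0565
J=R.from_euler("z",YAW,degrees=True).as_matrix()
def pose(th,xc,d,yj=0.):
    "TCP pose for lean th deg, low corner at jig x=xc, depth d below mouth (m)"
    M=Rt(YAW,-th,YAW+90); t=np.radians(th); a=np.array([-np.sin(t),0,np.cos(t)]); e=np.array([np.cos(t),0,np.sin(t)])
    O=np.array([xc,yj,-d])+.010*e; g=B+J@(O+GZ*a); return g-M@np.array([GX,GY,0]),M
def where():
    "report pin state from the measured pose"
    s=manip.sense(); C=R.from_rotvec(s["tcp_rot"]).as_matrix(); O=J.T@(s["eef_pos"]+C@np.array([GX,GY,GZ])-B); a=J.T@-C[:,2]
    th=np.arctan2(-a[0],a[2]); cor=O-.010*np.array([np.cos(th),0,np.sin(th)])
    print("t",s["t"],"lean",np.degrees(th).round(2),"side",np.degrees(a[1]).round(2),"corner mm",(cor*1e3).round(2),"F jig",(J.T@s["ft_force"]).round(1),"Mjig",(J.T@s["moment"]).round(2),"w",s["gripper_width"].round(4))
E
python3 - <<'E'
from h import *
where(); p,M=pose(22,-.003,-.015); go(p,M)
E
```

```text
Traceback (most recent call last):
  File "h.py", line 42, in where
    print("t",s["t"],"lean",np.degrees(th).round(2),"side",np.degrees(a[1]).round(2),"corner mm",(cor*1e3).round(2),"F jig",(J.T@s["ft_force"]).round(1),"Mjig",(J.T@s["moment"]).round(2),"w",s["gripper_width"].round(4))
                                                                                                                                                                                               ^^^^^^^^^^^^^^^^^^^^^^^^
AttributeError: 'float' object has no attribute 'round'
```

```bash
sed -i 's/s\["gripper_width"\].round(4)/round(s["gripper_width"],4)/' h.py
python3 - <<'E'
from h import *
where(); p,M=pose(22,-.003,-.015); go(p,M)
E
```

```text
t 6.25 lean -0.08 side -0.0 corner mm [-21.91 -61.38  64.08] F jig [ 1.  -0.1 -2.6] Mjig [-0.02 -0.04  0.02] w 0.0209
pos [0.5141 0.1116 0.1846] shift mm (tool now) [61.4 -3.1 49.4] turn deg [-2.208e+01  1.000e-02 -8.000e-02]
```

```bash
python3 -m handwheel '{"xyz":[[0.030,-0.003,0],[0.031,0,0],[0,0,0.024],[0,0,0.025],[0,0,0]],"turn":[[0,0,0],[0,0,0],[0,0,0],[0,0,0],[-7,0,0]],"gripper":[255,255,255,255,255]}'
python3 -m handwheel '{"xyz":[[0,0,0],[0,0,0],[0,0,0],[0,0,0]],"turn":[[-8,0,0],[-7,0,0],[0,0,0],[0,0,0]],"gripper":[255,255,255,255]}'
python3 - <<'E'
from h import *
where(); im,c=snap("wrist","w4"); snap("side","s4"); cv2.imwrite("pics/w4c.png",cv2.resize(im[130:290,220:420],(800,600*160*200//(200*160)),interpolation=2)[:,:,::-1])
E
```

```text
t: 6.88
eef_pos: [0.4958, 0.1697, 0.1329]
tcp_rot: [1.883, 2.419, 0.144]
ft_force: [0.9, -0.4, -1.2]
gripper_width: 0.0208
finger_force: 79.0
t: 7.38
eef_pos: [0.4971, 0.1703, 0.137]
tcp_rot: [1.763, 2.269, 0.441]
ft_force: [0.8, 0.8, -2.2]
gripper_width: 0.021
finger_force: 79.2
t 7.375 lean 21.98 side 0.0 corner mm [-1.96 -0.36 16.86] F jig [ 0.9  0.6 -2.2] Mjig [ 0.05  0.36 -0.02] w 0.021
```

View pics/w4c.png

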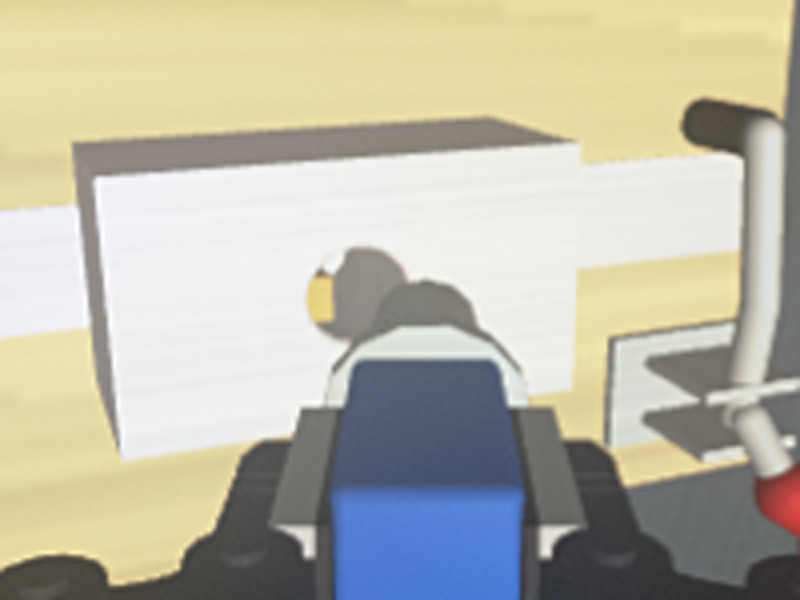

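The leaned pin's foot edge shows at crop (425,281), above and right of the bore. The bore spans crop (306..410, 246..342), with the brass shoe at its left.

Run:
```python
from h import *
im,c=load("w4"); s=manip.sense(); C=R.from_rotvec(s["tcp_rot"]).as_matrix()
px=lambda x,y:[220+x/4,130+y/3.75]
P=onplane(c,[px(362,246),px(350,342),px(306,295),px(95,178),px(578,142),px(121,458)],.064); print("bore pts jig mm",((P-B)@J*1e3).round(1).tolist())
a=np.linspace(0,2*np.pi,181); f=s["eef_pos"]+np.c_[GX+.010*np.cos(a),GY+.010*np.sin(a),0*a+GZ]@C.T; u=proj(c,f); i=u[:,1].argmin(); print("foot top pred",u[i],"meas",px(425,281))
h=.011; q=s["eef_pos"]+np.array([[GX+h,h,GZ-.046],[GX+h,-h,GZ-.046],[GX+h,h,GZ-.09],[GX+h,-h,GZ-.09]])@C.T
print("handle pred",proj(c,q).round(1).tolist(),"meas",[px(500,360),px(352,360),px(525,488),px(332,488)])
```

```text
bore pts jig mm [[1.2, 11.3, 0.0], [-1.8, -10.2, 0.0], [-10.8, 1.7, 0.0], [-49.4, 30.1, 0.0], [49.9, 30.8, 0.0], [-49.3, -29.4, 0.0]]
foot top pred [328.19818088 203.51136288] meas [326.25, 204.93333333333334]
handle pred [[347.4, 224.7], [310.1, 224.7], [354.8, 261.3], [304.5, 261.3]] meas [[345.0, 226.0], [308.0, 226.0], [351.25, 260.1333333333333], [303.0, 260.1333333333333]]
```

```bash
cat >> h.py <<'E'
B=B+J@np.array([.0004,.0005,0]); GX,GY=.0007,-.0009
E
python3 - <<'E'
from h import *
where(); go(*pose(22,-.003,-.002)); go(*pose(22,-.003,.005))
E
```

```text
t 7.475 lean 22.02 side -0.01 corner mm [-2.56 -1.17 16.88] F jig [ 0.2 -0.6 -2. ] Mjig [-0.03  0.32  0.  ] w 0.021
pos [0.4976 0.1706 0.1373] shift mm (tool now) [ 1.2 -6.  13.6] turn deg [ 0.02 -0.01  0.02]
pos [0.4976 0.1706 0.1373] shift mm (tool now) [ 1.2 -8.6 20.1] turn deg [ 0.02 -0.01  0.02]
```

```bash
python3 -m handwheel '{"xyz":[[0.0012,-0.003,0.007],[0,-0.003,0.0065],[0,0,0]],"turn":[[0,0,0],[0,0,0],[0,0,0]],"gripper":[255,255,255]}' | tail -3
python3 -c "from h import *; where()"
python3 -m handwheel '{"xyz":[[0,-0.0009,0.0022],[0,-0.0009,0.0022],[0,0,0]],"turn":[[0,0,0],[0,0,0],[0,0,0]],"gripper":[255,255,255]}' | tail -3
python3 -c "from h import *; where()"
```

```text
ft_force: [-0.1, 0.3, -2.6]
gripper_width: 0.0212
finger_force: 79.2
t 7.85 lean 21.83 side -0.04 corner mm [-5.21  0.57 -0.61] F jig [-0.   0.4 -2.6] Mjig [-0.01  0.34 -0.02] w 0.0212
ft_force: [-0.5, -0.2, -2.2]
gripper_width: 0.0208
finger_force: 79.2
t 8.225 lean 21.99 side -0.02 corner mm [-4.31  0.4  -3.81] F jig [-0.5 -0.1 -2.2] Mjig [-0.    0.28  0.03] w 0.0208
```

```bash
python3 -m handwheel '{"xyz":[[0,-0.0004,0.001],[0,0,0]],"turn":[[0,0,0],[0,0,0]],"gripper":[255,255]}' | tail -3
python3 -c "from h import *; where()"
python3 -m handwheel '{"xyz":[[0,-0.0014,-0.0006],[0,-0.0014,-0.0006],[0,0,0]],"turn":[[0,0,0],[0,0,0],[0,0,0]],"gripper":[255,255,255]}' | tail -3
python3 -c "from h import *; where()"
```

```text
ft_force: [0.2, -0.2, -1.4]
gripper_width: 0.0213
finger_force: 79.3
t 8.475 lean 22.03 side -0.02 corner mm [-3.97  0.37 -4.43] F jig [ 0.1 -0.2 -1.4] Mjig [-0.03  0.28  0.01] w 0.0213
ft_force: [3.0, 0.4, -3.2]
gripper_width: 0.021
finger_force: 79.1
t 8.85 lean 22.11 side -0.02 corner mm [-6.65  0.36 -4.12] F jig [ 3.  -0.4 -3.2] Mjig [ 0.03 -0.36  0.03] w 0.021
```

```bash
for i in 1; do python3 -m handwheel '{"xyz":[[0,-0.0012,-0.0005],[0,0,0]],"turn":[[0,0,0],[0,0,0]],"gripper":[255,255]}' | tail -3; done
python3 -c "from h import *; where()"
python3 -m handwheel '{"xyz":[[0,-0.0009,-0.0004],[0,0,0]],"turn":[[0,0,0],[0,0,0]],"gripper":[255,255]}' | tail -3
python3 -c "from h import *; where()"
```

```text
ft_force: [3.9, 0.9, -2.3]
gripper_width: 0.021
finger_force: 79.1
t 9.1 lean 22.09 side -0.02 corner mm [-7.98  0.37 -4.12] F jig [ 4.  -0.1 -2.3] Mjig [-0.05 -0.57  0.02] w 0.021
ft_force: [4.2, 1.5, -1.7]
gripper_width: 0.0206
finger_force: 79.1
t 9.35 lean 22.09 side -0.02 corner mm [-8.97  0.34 -4.11] F jig [ 4.5  0.4 -1.7] Mjig [-0.05 -0.71  0.02] w 0.0206
```

```bash
python3 -m handwheel '{"xyz":[[0,-0.0007,-0.0003],[0,0,0]],"turn":[[0,0,0],[0,0,0]],"gripper":[255,255]}' | tail -3
python3 -c "from h import *; where()"
python3 -m handwheel '{"xyz":[[0,-0.0006,-0.0002],[0,0,0]],"turn":[[0,0,0],[0,0,0]],"gripper":[255,255]}' | tail -3
python3 -c "from h import *; where()"
```

```text
ft_force: [5.7, 1.5, -1.6]
gripper_width: 0.021
finger_force: 78.9
t 9.6 lean 22.13 side -0.01 corner mm [-9.42  0.27 -3.96] F jig [ 5.9  0.1 -1.6] Mjig [-0.06 -0.98 -0.03] w 0.021
ft_force: [7.0, 1.8, -2.0]
gripper_width: 0.0208
finger_force: 78.9
t 9.85 lean 22.18 side -0.0 corner mm [-9.73  0.22 -3.77] F jig [ 7.2  0.  -2. ] Mjig [-0.05 -1.11 -0.11] w 0.0208
```

```bash
cat > steps.py <<'E'
from h import *
import sys
def steps(ths,xcs,ds):
    where(); s=manip.sense(); p=s["eef_pos"]; C=R.from_rotvec(s["tcp_rot"]).as_matrix()
    for t,x,d in zip(ths,xcs,ds):
        q,M=pose(t,x,d); print(t,"pre",(C.T@(q-p)*1e3).round(2),"post",(M.T@(q-p)*1e3).round(2),np.degrees(R.from_matrix(C.T@M).as_rotvec()).round(2)); p,C=q,M
a,b,n=map(float,sys.argv[1:]); T=np.linspace(a,b,int(n)+1)[1:]
steps(T,[(-10.4+3.2*np.tan(np.radians(t)))/1e3 for t in T],[.0042]*len(T))
E
python3 steps.py 22 0 10
```

```text
t 9.85 lean 22.18 side -0.0 corner mm [-9.73  0.22 -3.77] F jig [ 7.2  0.  -2. ] Mjig [-0.05 -1.11 -0.11] w 0.0208
19.8 pre [-0.22  2.62  1.08] post [-0.22  2.66  0.97] [ 2.38 -0.    0.05]
17.6 pre [0.   2.03 0.41] post [0.   2.05 0.34] [ 2.2 -0.  -0. ]
15.399999999999999 pre [-0.    2.03  0.42] post [-0.    2.05  0.34] [2.2 0.  0. ]
13.2 pre [0.   2.03 0.43] post [0.   2.05 0.35] [ 2.2 -0.  -0. ]
11.0 pre [-0.    2.04  0.43] post [-0.    2.05  0.35] [ 2.2  0.  -0. ]
8.799999999999999 pre [0.   2.04 0.44] post [0.   2.05 0.36] [2.2 0.  0. ]
6.599999999999998 pre [-0.    2.04  0.44] post [-0.    2.05  0.36] [ 2.2  0.  -0. ]
4.399999999999999 pre [0.   2.04 0.45] post [0.   2.05 0.37] [ 2.2 -0.   0. ]
2.1999999999999993 pre [0.   2.04 0.45] post [0.   2.05 0.37] [ 2.2  0.  -0. ]
0.0 pre [-0.    2.04  0.46] post [-0.    2.05  0.38] [2.2 0.  0. ]
```

```bash
python3 -m handwheel '{"xyz":[[0,0.0025,0.0009],[0,0.00203,0.0004],[0,0.00203,0.0004],[0,0,0]],"turn":[[2.3,0,0],[2.2,0,0],[2.2,0,0],[0,0,0]],"gripper":[255,255,255,255]}' | tail -3
python3 steps.py 15.4 0 7
```

```text
ft_force: [4.5, 0.1, 1.7]
gripper_width: 0.0209
finger_force: 79.5
t 10.35 lean 15.45 side -0.0 corner mm [-9.07  0.23 -3.53] F jig [ 4.4 -1.   1.7] Mjig [-0.1  -0.9  -0.02] w 0.0209
13.2 pre [-0.23  1.48  0.96] post [-0.23  1.52  0.9 ] [ 2.25 -0.    0.06]
11.0 pre [-0.    2.04  0.43] post [-0.    2.05  0.35] [ 2.2  0.  -0. ]
8.8 pre [0.   2.04 0.44] post [0.   2.05 0.36] [2.2 0.  0. ]
6.6 pre [0.   2.04 0.44] post [0.   2.05 0.36] [ 2.2  0.  -0. ]
4.4 pre [-0.    2.04  0.45] post [-0.    2.05  0.37] [ 2.2 -0.   0. ]
2.1999999999999993 pre [0.   2.04 0.45] post [0.   2.05 0.37] [ 2.2  0.  -0. ]
0.0 pre [-0.    2.04  0.46] post [-0.    2.05  0.38] [2.2 0.  0. ]
```

```bash
python3 -m handwheel '{"xyz":[[0,0.0016,0.0008],[0,0.00203,0.0004],[0,0.00203,0.0004],[0,0,0]],"turn":[[2.2,0,0],[2.2,0,0],[2.2,0,0],[0,0,0]],"gripper":[255,255,255,255]}' | tail -3
python3 steps.py 8.8 0 4
```

```text
ft_force: [5.8, -0.4, 0.9]
gripper_width: 0.0209
finger_force: 79.5
t 10.85 lean 8.82 side 0.04 corner mm [-9.93 -0.02 -4.35] F jig [ 5.5 -1.8  0.9] Mjig [-0.28 -1.18 -0.04] w 0.0209
6.6000000000000005 pre [-0.02  2.1   0.3 ] post [-0.02  2.11  0.22] [2.22 0.04 0.07]
4.4 pre [-0.    2.04  0.45] post [-0.    2.05  0.37] [ 2.2 -0.   0. ]
2.2 pre [0.   2.04 0.45] post [0.   2.05 0.37] [ 2.2  0.  -0. ]
0.0 pre [-0.    2.04  0.46] post [-0.    2.05  0.38] [2.2 0.  0. ]
```

```bash
python3 -m handwheel '{"xyz":[[-0.0003,0.0021,0.0003],[0,0.00203,0.0004],[0,0.00203,0.0004],[0,0.00203,0.0004],[0,0,0]],"turn":[[2.2,0,0],[2.2,0,0],[2.2,0,0],[2.2,0,0],[0,0,0]],"gripper":[255,255,255,255,255]}' | tail -3
python3 -c "
from h import *
where(); go(*pose(0,-.010,.010))"
```

```text
ft_force: [6.7, 0.4, -0.7]
gripper_width: 0.0211
finger_force: 79.5
t 11.475 lean -0.02 side 0.02 corner mm [-10.58  -0.12  -4.65] F jig [ 6.6 -1.3 -0.7] Mjig [-0.16 -1.35  0.01] w 0.0211
pos [0.5109 0.1751 0.1158] shift mm (tool now) [0.1 0.6 5.3] turn deg [-0.02  0.02  0.05]
```

```bash
python3 -m handwheel '{"xyz":[[-0.0001,0.0004,0.001],[0,0,0.002],[0,0,0.002],[0,0,0]],"turn":[[0,0,0],[0,0,0],[0,0,0],[0,0,0]],"gripper":[255,255,255,255]}' | tail -3
python3 -c "
from h import *
where()"
python3 -m handwheel '{"xyz":[[0,0,0.002],[0,0,0.002],[0,0,0]],"turn":[[0,0,0],[0,0,0],[0,0,0]],"gripper":[255,255,255]}' | tail -3
python3 -c "
from h import *
where()"
```

```text
ft_force: [5.9, 1.2, -0.2]
gripper_width: 0.0208
finger_force: 79.9
t 11.975 lean 0.02 side 0.03 corner mm [-10.66  -0.2   -9.59] F jig [ 6.  -0.3 -0.2] Mjig [-0.12 -1.36 -0.05] w 0.0208
ft_force: [6.5, 1.9, 0.5]
gripper_width: 0.021
finger_force: 79.9
t 12.35 lean 0.02 side 0.03 corner mm [-10.59  -0.21 -13.5 ] F jig [6.8 0.2 0.5] Mjig [-0.22 -1.36 -0.07] w 0.021
```

```bash
python3 -m handwheel '{"xyz":[[0,0.0002,0.004],[0,0,0.004],[0,0,0.004],[0,0,0]],"turn":[[0,0,0],[0,0,0],[0,0,0],[0,0,0]],"gripper":[255,255,255,255]}' | tail -3
python3 -c "
from h import *
where()"
python3 -m handwheel '{"xyz":[[0,0,0.004],[0,0,0.004],[0,0,0.002],[0,0,0]],"turn":[[0,0,0],[0,0,0],[0,0,0],[0,0,0]],"gripper":[255,255,255,255]}' | tail -3
python3 -c "
from h import *
where()"
```

```text
ft_force: [6.2, 0.4, -0.9]
gripper_width: 0.0205
finger_force: 79.7
t 12.85 lean 0.0 side 0.03 corner mm [-10.61  -0.23 -25.87] F jig [ 6.1 -1.1 -0.9] Mjig [-0.22 -1.38  0.01] w 0.0205
ft_force: [5.3, 0.8, -0.6]
gripper_width: 0.0208
finger_force: 79.9
t 13.35 lean 0.01 side 0.02 corner mm [-10.49  -0.21 -35.59] F jig [ 5.4 -0.5 -0.6] Mjig [-0.18 -1.25 -0.01] w 0.0208
```

```bash
python3 -m handwheel '{"xyz":[[0,0,0.0015],[0,0,0.0015],[0,0,0]],"turn":[[0,0,0],[0,0,0],[0,0,0]],"gripper":[255,255,255]}' | tail -3
python3 -c "
from h import *
where()"
python3 -m handwheel '{"xyz":[[0,0,0.0008],[0,0,0]],"turn":[[0,0,0],[0,0,0]],"gripper":[255,255]}' | tail -3
python3 -c "
from h import *
where()"
```

```text
ft_force: [6.7, 0.3, 0.7]
gripper_width: 0.0208
finger_force: 79.9
t 13.725 lean 0.01 side 0.03 corner mm [-10.48  -0.23 -38.42] F jig [ 6.6 -1.4  0.7] Mjig [-0.12 -1.18 -0.02] w 0.0208
ft_force: [5.8, 0.4, 0.7]
gripper_width: 0.0208
finger_force: 79.9
t 13.975 lean 0.01 side 0.03 corner mm [-10.46  -0.2  -39.13] F jig [ 5.8 -1.   0.7] Mjig [-0.2  -1.16 -0.01] w 0.0208
```

```bash
python3 -m handwheel '{"xyz":[[0,0,0.0008],[0,0,0]],"turn":[[0,0,0],[0,0,0]],"gripper":[255,255]}' | tail -3
python3 -c "
from h import *
where()"
python3 -m handwheel '{"xyz":[[0,0,0.0006],[0,0,0]],"turn":[[0,0,0],[0,0,0]],"gripper":[255,255]}' | tail -3
python3 -c "
from h import *
where()"
```

```text
ft_force: [6.1, 0.9, 0.5]
gripper_width: 0.0207
finger_force: 79.9
t 14.225 lean 0.01 side 0.03 corner mm [-10.48  -0.22 -39.91] F jig [ 6.2 -0.6  0.5] Mjig [-0.12 -1.21 -0.  ] w 0.0207
ft_force: [4.3, 0.1, 5.0]
gripper_width: 0.0208
finger_force: 80.5
t 14.475 lean 0.01 side 0.03 corner mm [-10.43  -0.23 -40.  ] F jig [ 4.1 -1.   5. ] Mjig [-0.16 -0.84  0.06] w 0.0208
```

```bash
python3 -m handwheel '{"xyz":[[0,0,0.0004],[0,0,0]],"turn":[[0,0,0],[0,0,0]],"gripper":[255,255]}' | tail -3
python3 -c "
from h import *
where()"
python3 -m handwheel '{"xyz":[[0,0,0],[0,0,0],[0,0,0],[0,0,0],[0,0,0]],"turn":[[0,0,0],[0,0,0],[0,0,0],[0,0,0],[0,0,0]],"gripper":[160,130,100,100,100]}'
python3 -m handwheel '{"xyz":[[0,0,-0.010],[0,0,-0.030],[0,0,-0.040],[0,0,-0.040],[0,0,0]],"turn":[[0,0,0],[0,0,0],[0,0,0],[0,0,0],[0,0,0]],"gripper":[100,100,100,100,100]}'
python3 - <<'E'
from h import *
where(); im,c=snap("wrist","w5"); s,cs=snap("side","s5")
A=cv2.resize(im[100:300,200:440],(480,400),interpolation=2); b=cv2.resize(s[80:200,230:330],(320,384),interpolation=2); b=cv2.copyMakeBorder(b,0,16,0,0,0)
cv2.imwrite("pics/f5.png",np.hstack([A,b])[:,:,::-1])
E
```

```text
ft_force: [2.1, -0.8, 6.7]
gripper_width: 0.0211
finger_force: 80.8
t 14.725 lean 0.0 side 0.03 corner mm [-10.43  -0.22 -40.02] F jig [ 1.9 -1.3  6.7] Mjig [-0.23 -0.68 -0.03] w 0.0211
t: 15.35
eef_pos: [0.5098, 0.175, 0.0786]
tcp_rot: [-1.925, -2.481, 0.003]
ft_force: [0.5, -0.4, -0.3]
gripper_width: 0.0522
finger_force: 0.0
t: 15.98
eef_pos: [0.5129, 0.1756, 0.2046]
tcp_rot: [1.923, 2.478, 0.009]
ft_force: [1.0, -0.7, 0.2]
gripper_width: 0.052
finger_force: 0.0
t 15.975 lean 0.44 side 0.03 corner mm [-8.05 -0.14 83.99] F jig [ 0.8 -0.9  0.2] Mjig [-0.03  0.05  0.  ] w 0.052
```

View pics/f5.png

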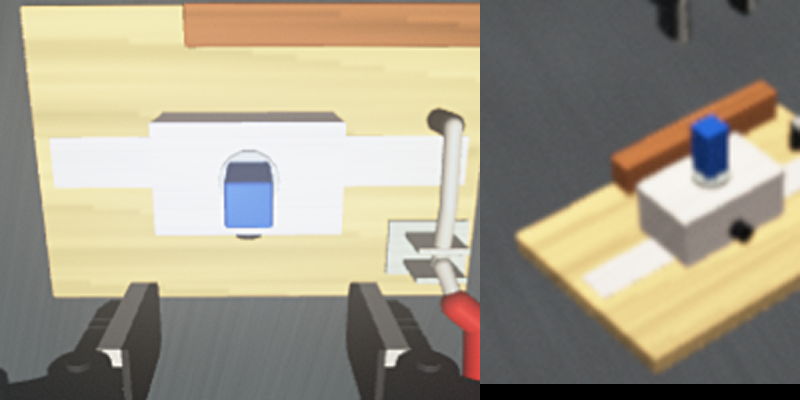

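The pin stands upright, flange flat on the block (crop 248,190 from the wrist, 712,150 from the side), and the gripper is clear. I'm handing it in.

```bash
python3 -c "
from station import manip
print(manip.job_done())"
```

```text
the job is handed in; nothing more can be done
None
```

The blue stop pin is fully home in the stop block, flange down and released; it went in leaned at 22°, pushed the shoe back, and was then straightened, with contact forces of about 7 N at most in about 16 s, and the other two pins were left in the rack.

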